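# Clamp a medicine bottle in a turnbuckle-drawn self-centring clamp

## Task

Set the amber medicine bottle with the white cap upright on the middle of the black pad of the bench clamp, then turn the clamp's turnbuckle by its spokes so that both jaws draw in together and hold the bottle firmly enough for its cap to be worked, without crushing the thin bottle. Go gently: turn the turnbuckle and never push the jaws themselves, do not tip the bottle over, leave the things round about where they stand, and let go at the end.

Things in the scene. Friction and masses are not known exactly. Their poses are not given: they have to be found in the camera images.
- bottle: The amber medicine bottle to be clamped, 155 mm high, thin-walled plastic: round body 66 mm across up to 105 mm, then a shoulder narrowing to a white screw cap 29 mm across between 131 and 155 mm (good to grip; fingertips no lower than 131). 0.15 to 0.31 kg. Origin: centre of its foot, z up along it.
- clamp: Fixed self-centring bottle clamp on the bench: grey base 235 x 250 x 14 mm reaching 180 mm to its -x (robot) side and 55 mm to +x; in the middle a pedestal with a black rubber pad, x 100 x y 34 mm, top 50 mm up. Left and right jaws slide along its y on guide rods under pad height; the turnbuckle lies along y at the front. Origin: on the bench under the pad's centre, z up.
- clamp_seat (a point): Centre of the black pad's top (50 mm above the bench), where the bottle stands; the jaws close on this point from both sides.
- jaw_left: Aluminium jaw carriage at the clamp's +y side. Its peg plate, locked on top in slots, carries two upright black nylon pegs, 12 mm across, 54 mm apart along x, up to 89 mm above the bench. Origin: 40 mm up, 39 to 42 mm from the clamp's middle at the start; the pegs stand 0 to 4 mm nearer the middle than it, as somebody last locked the plate (not measured; stays put).
- jaw_right: The same jaw mirrored at the clamp's -y side; both carriages always stand equally far from the middle, but each peg plate has its own setting. The four pegs cradle the bottle and centre it; they hold it when each peg pair is about 28 mm from the bottle's axis. Jaws move only by the turnbuckle and are not to be pushed.
- turnbuckle: Turnbuckle body turning about the clamp's y axis in two posts (tops 92 mm up, inner faces 56 mm apart). Origin: on its axis, 140 mm to -x of the pad, 76 mm up. Five spokes 72 degrees apart, one along its own +z, 10 mm thick, smooth black ends 12.4 mm thick (friction about 0.2), round tips 56 mm from the axis. Drawing the top spoke towards -x of the clamp tightens: each jaw comes in 4 mm per rad.
- turnbuckle_hub (a point): Middle of the turnbuckle's axis. How it feels: the body turns stiffly at a steady 0.24 N m (about 6 N at 40 mm from the axis) and stays where it is left. Once the pegs press on the bottle this rises within 0.2 rad: 0.30 N m is 8 N a jaw, barely held; 0.35 to 0.45 N m (9 to 11 N at 40 mm) is right, firm; 0.56 N m is 40 N, crushing. From the start 1.7 to 3.6 rad are needed.
- dropper_a: Small amber dropper bottle, 30 x 92 mm, bystander right of the clamp. Origin: foot.
- dropper_b: Small amber dropper bottle, 30 x 92 mm, bystander right of the clamp. Origin: foot.
- dropper_c: Small amber dropper bottle, 30 x 92 mm, bystander left of the clamp. Origin: foot.
- spray_a: Nasal spray bottle, 30 x 118 mm, bystander near the front edge, right. Origin: foot.
- jar_a: Amber reagent jar with black stopper, 71 x 163 mm, bystander at the right rear. Origin: foot.
- jar_b: Clear reagent jar, 71 x 127 mm, bystander at the right rear. Origin: foot.
- tweezers: Steel tweezers lying at the front left, 134 mm, bystander. Origin: underside, middle.

How it is judged:
By the outcome, as a careful person would: the job done as asked, in the order asked, and still so for the second after the job is handed in, with the robot touching nothing.
It also fails if it takes over 72 s, if anything falls off the work surface, if the arm or the gripper's body presses on something with over 40 N, if the wrist force passes 120 N, or if a joint passes its speed limit or range.

## Robot

A 6-joint arm with a two-finger parallel gripper is mounted at the origin on a cart in front of the work surface, level with it; the furniture and walls round the work are solid. World frame = base frame: x ahead of the robot, y to its left, z up, the work surface at z = 0. Lengths are in mm, angles in degrees, forces in N, time in s.
With the tool pointing down it reaches from about 300 to 950 mm from the base axis. Payload 3.1 kg.
Tool frame: the origin (TCP) lies on the centre line of the jaws, within the pads' length; the fingertips stand 11 mm ahead of it and the grasp point (between the pads) lies 8 mm behind it; z points along the fingers, y is the line along which they close (so a half turn about z gives the same grasp; the last joint's range is limited). The gripper opens to 85 mm and grips with 20 to 120 N. Pads are 22 mm wide; open, the fingers measure 114 mm over their backs; the gripper's body (76 mm by 85 mm) begins 54 mm behind the grasp point. The pads swing forward as they close: fully open they stand 13 mm farther back than shut.
Start: joints at [-73.493, 17.653, 93.61, -0, 68.738, -3.994], TCP at [218.858, -585.434, 242.272] pointing down, gripper open.
Joint ranges: [-175.34, 175.34], [-45.06, 112.39], [2.9, 150.54], [-68.45, 248.45], [3.09, 151.38], [-168.51, 168.51]. Speed limits (degrees/s): [159.86, 159.86, 180, 180, 180, 180].

## Interface

Orientations are given as [roll, pitch, yaw] about the fixed x, y, z axes, in that order (R = Rz(yaw) Ry(pitch) Rx(roll)).
In Python, from plant import manip gives the robot as it stands. The module is installed in compiled form; this text tells all that it offers. Calls block until the motion is done:
- manip.move_to(position, orientation): joint-space move of the TCP to a pose.
- manip.line_to(position, rotation=None, v=150): straight line of the TCP; rotation=None keeps the orientation; v is the mean speed in mm/s.
- manip.goto_joints(angles): joint-space move.
- manip.release() and manip.close(): open the fingers fully, or close them until they stop; the grip force is fixed at half the most.
- manip.hold(seconds).
- manip.solve_ik(position, orientation): joint angles nearest the present ones, or None.
- manip.state(): the state.
- manip.snapshot(name): name is "scene" or "top"; returns a dict with "pixels" (420x560x3 uint8, blue, green, red), "z_map" (420x560 float32, mm along the optical axis (not along the pixel's ray), 0 where there is no reading), "intrinsics" (3x3 intrinsics, pixels), "origin" and "rotation" of the camera in the world. Camera axes: x right, y down, z forward; pixel columns grow to the right and rows downward; lengths in mm; the calibration is good to about 2 mm. A picture is of the moment at which its call begins.
A pose or a line that the arm cannot do raises manip.MotionError and nothing moves.
- manip.hand_in(): hands the job in; it is judged then, once.
The state is a dict: "time": time; "q": joint angles; "dq": joint speeds; "effort": joint torques, N m; "tool_pos": TCP position; "tcp_rot": TCP orientation; "force": force on the tool from outside, world axes, zero at the start; "ft_torque": the same for the moment, N m; "finger_gap": finger opening in mm; "grasp_force": force on a finger pad.
Only numpy, scipy, OpenCV 4.12 (cv2) and the standard library are available. Lean on these libraries where they do the work, as an engineer would, in place of code of your own. Each camera call takes 0.05 s, during which the arm holds its last target. There are 200 camera calls.

## Working session

There is one attempt and no reset: what is moved stays moved. The work goes in short steps, each a Python script; the robot and the scene stay as the last script left them, time stands still between calls to the robot, and variables do not carry over. Pictures are saved under pics/ and viewed, at most 10 in all, crops included, and the job is handed in when it is done.

```bash
mkdir -p pics
cat > h.py <<'E'
import numpy as np, cv2
from plant import manip as m
def cloud(s):
    z=s["z_map"];K=np.array(s["intrinsics"]);v,u=np.indices(z.shape)
    P=np.stack([(u-K[0,2])/K[0,0]*z,(v-K[1,2])/K[1,1]*z,z],-1)
    W=P@np.array(s["rotation"]).T+np.array(s["origin"]); W[z==0]=np.nan
    return W
E
python3 - <<'E'
from h import *
for n in("scene","top"):
    s=m.snapshot(n);cv2.imwrite(f"pics/{n}0.png",s["pixels"]);np.save(f"{n}.npy",cloud(s));print(n,s["origin"],s["rotation"],s["intrinsics"])
print(m.state())
E
```

```text
Traceback (most recent call last):
  File "h.py", line 6, in cloud
    W=P@np.array(s["rotation"]).T+np.array(s["origin"]); W[z==0]=np.nan
      ~~~~~~~~~~~~~~~~~~~~~~~~~~~^~~~~~~~~~~~~~~~~~~~~~
ValueError: operands could not be broadcast together with shapes (420,560) (3,)
```

View pics/scene0.png

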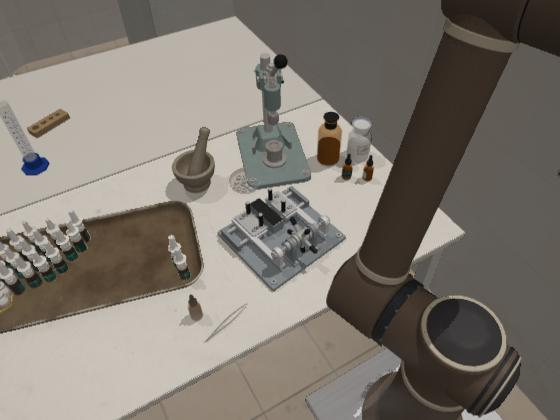

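The scene view shows the clamp around (280,235) and the droppers and jars behind it. The big bottle isn't visible, so the arm is probably hiding it. The camera rotation is given as a 3-vector (rpy).

```bash
cat > h.py <<'E'
import numpy as np, cv2
from scipy.spatial.transform import Rotation as Rn
from plant import manip as m
def cloud(s):
    z=s["z_map"];K=np.array(s["intrinsics"]);v,u=np.indices(z.shape)
    P=np.stack([(u-K[0,2])/K[0,0]*z,(v-K[1,2])/K[1,1]*z,z],-1)
    R=np.array(s["rotation"],float)
    if R.size==3: R=Rn.from_euler('xyz',R,degrees=True).as_matrix()
    W=P@R.T+np.array(s["origin"]); W[z==0]=np.nan
    return W
E
python3 - <<'E'
from h import *
for n in("scene","top"):
    s=m.snapshot(n);cv2.imwrite(f"pics/{n}0.png",s["pixels"]);W=cloud(s);np.save(f"{n}.npy",W);print(n,s["origin"],s["rotation"],s["intrinsics"])
    print(W[300,150],W[235,280])
print(m.state())
E
```

```text
scene [-147.67945934  369.6023166   997.5631818 ] [-1.38633369e+02  1.01514871e-01 -1.20478083e+02] [[477.06337378   0.         290.61458495]
 [  0.         477.06337378 210.23953759]
 [  0.           0.           1.        ]]
[ 5.35014986e+02  3.60218408e+02 -3.37432490e-01] [537.04039815   0.8997501   16.98003713]
top [ 406.03560219  -48.63314232 1417.32545887] [-174.18601307    0.84685326  -89.46220076] [[460.93824715   0.         277.33054876]
 [  0.         460.93824715 207.41001083]
 [  0.           0.           1.        ]]
[ 187.80313306  576.90802418 -761.36922447] [461.29003467 -36.17480028  89.96457047]
{'time': 0.15, 'q': array([-7.34926169e+01,  1.76947162e+01,  9.36726149e+01,  8.38787039e-04,
        6.87384016e+01, -3.99258847e+00]), 'dq': array([-0.04532959, -0.10776182, -0.12457605, -0.03905799, -0.0498069 ,
       -0.04307468]), 'effort': array([-4.44329244e-04, -4.15804195e+01, -2.77146596e+01, -4.85649946e-05,
        6.05271765e-03,  5.60006697e-06]), 'tool_pos': array([ 218.68722328, -584.81765246,  241.29398527]), 'tcp_rot': array([-1.79894578e+02, -8.14112580e-03,  2.04996592e+01]), 'force': array([ 0.04643006, -0.81464459, -0.34844569]), 'ft_torque': array([ 0.01985743,  0.07164961, -0.01003559]), 'grasp_force': 0.0, 'finger_gap': 85.26945499949655}
```

View pics/top0.png

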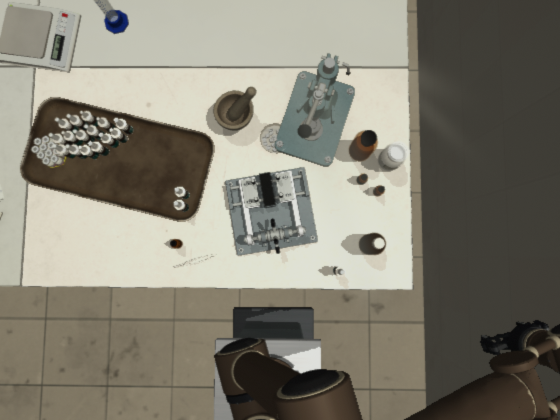

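The top view shows the amber bottle with its white cap at about (376,243), the pad at about (267,190), the turnbuckle at about (274,237) and the spray at (337,271). Next I'll measure these.

Run:
```python
from h import *
W=np.load("top.npy");I=cv2.imread("pics/top0.png")
def reg(r,c,zl,zh):
    w=W[r[0]:r[1],c[0]:c[1]].reshape(-1,3);w=w[(w[:,2]>zl)&(w[:,2]<zh)];return w
w=reg((225,260),(355,395),146,165);print("cap",len(w),w.mean(0),w.min(0),w.max(0))
w=reg((225,260),(355,395),15,130);print("body",w.min(0),w.max(0))
# spray
w=reg((262,280),(325,350),60,130);print("spray",w.mean(0))
# base plate rectangle
w=reg((160,262),(215,325),8,22);r=cv2.minAreaRect(w[:,:2].astype(np.float32));print("base",len(w),r,cv2.boxPoints(r))
# pad dark, z~50
w=reg((165,215),(250,290),44,56)
pix=I[165:215,250:290].reshape(-1,3).sum(1);ww=W[165:215,250:290].reshape(-1,3)
k=(ww[:,2]>44)&(ww[:,2]<56)&(pix<120);print("pad",k.sum(),cv2.minAreaRect(ww[k][:,:2].astype(np.float32)),np.median(ww[k],0))
# scene cloud too
S=np.load("scene.npy");s=S.reshape(-1,3);C=cv2.imread("pics/scene0.png").reshape(-1,3)
k=(s[:,2]>80)&(s[:,2]<95)&(abs(s[:,0]-600)<60)&(abs(s[:,1])<90)
print("pegs");p=s[k]
from scipy.cluster.hierarchy import fcluster,linkage
l=fcluster(linkage(p[:,:2]),8,'distance')
for i in set(l): print((l==i).sum(),p[l==i].mean(0).round(1))
cv2.imwrite("pics/c1.png",np.hstack([cv2.resize(I[160:262,220:322],(500,500),interpolation=2)[:, :400]*1,cv2.resize(cv2.imread("pics/scene0.png")[180:290,213:350],(400,500))]))
```

```text
cap 101 [ 439.44582525 -305.79047164  154.23892424] [ 425.60849221 -320.69766411  147.3835792 ] [ 452.8984225 -290.989688   162.4985617]
body [ 409.31951863 -334.19234603   17.03406651] [ 472.56684805 -273.48027996  127.91103789]
spray [ 359.0516934  -208.95917241   89.05816534]
base 3376 ((558.92138671875, -28.9854736328125), (273.6601257324219, 335.17242431640625), 13.222284317016602) [[ 387.38678  102.86096]
 [ 464.0506  -223.42606]
 [ 730.456   -160.83191]
 [ 653.7922   165.45511]]
pad 326 ((599.865234375, 4.720420837402344), (95.4281234741211, 32.489112854003906), 10.807584762573242) [599.91855476   4.48750507  49.61147292]
pegs
25 [567.   40.4  87.6]
20 [619.1  49.8  88. ]
19 [633.1 -23.6  88.3]
22 [580.1 -32.8  87.5]
```

View pics/c1.png

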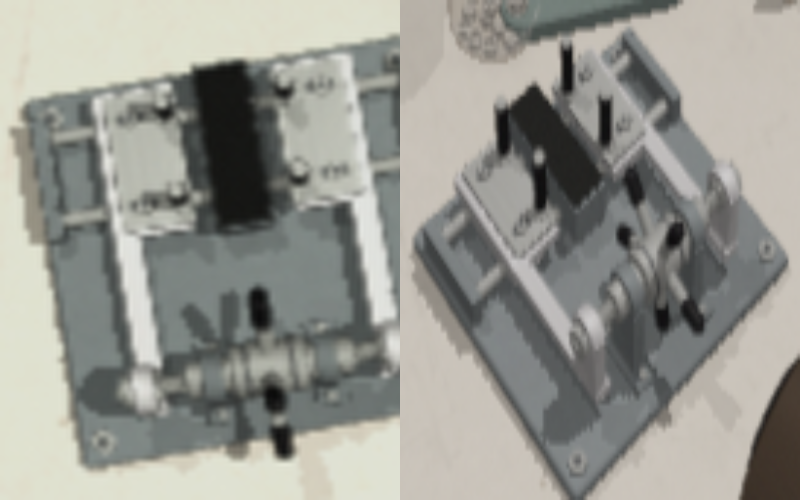

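The crops show the pad, four pegs at about (165,100), (178,195), (283,82) and (300,175), and five spokes, with one near the top leaning away from the robot. Next I'll refine the clamp frame, find the spoke angles, and check IK for the plan.

Run:
```python
from h import *
yaw=10.3;c=np.array([599.9,4.6,0]);R=Rn.from_euler('z',yaw,degrees=True).as_matrix()
for n in("top","scene"):
    I=cv2.imread(f"pics/{n}0.png");W=np.load(n+".npy")
    w=(W.reshape(-1,3)-c)@R;b=I.reshape(-1,3).astype(int).max(1)
    k=(abs(w[:,2]-14)<4)&(abs(w[:,0]+62)<150)&(abs(w[:,1])<150)
    p=w[k];print(n,"base")
    for a,o in((0,1),(1,0)):
        for sgn in(1,-1):
            # edge vs other coordinate
            e=[];
            for q in range(-90,91,20):
                cc=q if o==1 else q-62
                s=p[(abs(p[:,o]-cc)<10),a]
                if len(s)>5:e.append(np.percentile(s,97 if sgn>0 else 3).round(0))
            print("xy"[a],sgn,e)
    k=(abs(w[:,1])<16)&(np.hypot(w[:,0]+140,w[:,2]-76)<62)&(b<70)&(w[:,2]>30)
    p=w[k];th=np.degrees(np.arctan2(-(p[:,0]+140),p[:,2]-76));r=np.hypot(p[:,0]+140,p[:,2]-76)
    k=r>25
    l=np.argsort(th[k]);print("spokes th,r,y:");print([(int(a),int(bb),int(y)) for a,bb,y in zip(th[k][l],r[k][l],p[k,1][l])][::2])
H=c+R@[-140,0,76]
for t in range(-40,81,10):
    t_=np.radians(t);d=R@[-np.sin(t_),0,np.cos(t_)] # radial out
    y=R[:,1]
    for s in(1,-1):
        M=np.stack([np.cross(s*y,-d),s*y,-d],1)
        pos=H+d*45+20*(R@[np.cos(t_),0,np.sin(t_)])
        q=m.solve_ik(pos,Rn.from_matrix(M).as_euler('xyz',degrees=True));print(t,s,None if q is None else np.round(q))
```

```text
top base
x 1 [np.float64(50.0), np.float64(53.0), np.float64(46.0), np.float64(52.0), np.float64(8.0), np.float64(15.0), np.float64(50.0), np.float64(-44.0), np.float64(54.0), np.float64(49.0)]
x -1 [np.float64(-173.0), np.float64(-176.0), np.float64(-176.0), np.float64(-175.0), np.float64(-175.0), np.float64(-176.0), np.float64(-175.0), np.float64(-176.0), np.float64(-177.0), np.float64(-174.0)]
y 1 [np.float64(119.0), np.float64(121.0), np.float64(117.0), np.float64(117.0), np.float64(118.0), np.float64(117.0), np.float64(117.0), np.float64(109.0), np.float64(109.0), np.float64(110.0)]
y -1 [np.float64(-120.0), np.float64(-123.0), np.float64(-119.0), np.float64(-118.0), np.float64(-117.0), np.float64(-118.0), np.float64(-120.0), np.float64(-109.0), np.float64(-110.0), np.float64(-119.0)]
spokes th,r,y:
[(-114, 53, 2), (-111, 49, 3), (-109, 47, -5), (-45, 53, 3), (-45, 52, -5), (-42, 44, 4), (-42, 52, 3), (-41, 53, 0), (-41, 56, -2), (-40, 49, -1), (-40, 49, -4), (-39, 53, -4), (-39, 37, -2), (-39, 51, 1), (-38, 43, 0), (16, 36, 0), (18, 40, 3), (19, 42, -2), (20, 41, -5), (20, 47, 
[... 2152 characters left out ...]
.   -6.   82. -100.]
-30 -1 [-3. 32. 96. -6. 82. 80.]
-20 1 [  -4.   25.  103.   -5.   72. -102.]
-20 -1 [ -4.  25. 103.  -5.  72.  78.]
-10 1 [  -5.   18.  110.   -3.   61. -104.]
-10 -1 [ -5.  18. 110.  -3.  61.  76.]
0 1 [  -7.   11.  118.    0.   51. -107.]
0 -1 [ -7.  11. 118.  -0.  51.  73.]
10 1 [ -10.    5.  125.    5.   40. -114.]
10 -1 [-10.   5. 125.   5.  40.  66.]
20 1 [ -13.   -0.  133.   16.   30. -126.]
20 -1 [-13.  -0. 133.  16.  30.  54.]
30 1 [ -17.   -4.  140.   39.   21. -152.]
30 -1 [-17.  -4. 140.  39.  21.  28.]
40 1 [-22.  -5. 146.  82.  21. 162.]
40 -1 [-22.  -5. 146.  82.  21. -18.]
50 1 None
50 -1 None
60 1 None
60 -1 None
70 1 None
70 -1 None
80 1 None
80 -1 None
```

The spokes are at about 26°, -46° and -118° from vertical, positive being the tightening direction. The seat is near (600, 6). Now I'll pick the bottle by its cap.

Run:
```python
from h import *
b=[439.5,-305.]
m.move_to([*b,240],[180,0,55]);m.line_to([*b,144],v=120)
m.close();s=m.state();print(s["finger_gap"],s["grasp_force"],s["tool_pos"],s["force"],s["time"])
m.line_to([*b,270],v=120);s=m.state();print(s["finger_gap"],s["force"],s["time"])
m.move_to([600,6.,270],[180,0,90]);m.hold(.3)
for n in("scene","top"):
    p=m.snapshot(n);cv2.imwrite(f"pics/{n}1.png",p["pixels"]);np.save(n+"1.npy",cloud(p))
print(m.state()["tool_pos"],m.state()["time"],m.state()["force"])
cv2.imwrite("pics/c2.png",np.hstack([cv2.resize(cv2.imread("pics/scene1.png")[100:300,180:380],(400,400)),cv2.resize(cv2.imread("pics/top1.png")[140:270,210:340],(400,400))]))
```

```text
26.783859014966737 58.95040512084961 [ 439.69868302 -305.12059357  144.68474081] [-0.2097164   0.35894782  3.51835056] 3.0083
27.437973983664097 [-0.21656062 -0.18099642 -2.0394417 ] 4.2083
[599.9758284    5.35864405 270.10421565] 5.925 [ 0.09186265  0.15228528 -2.67570553]
```

View pics/c2.png

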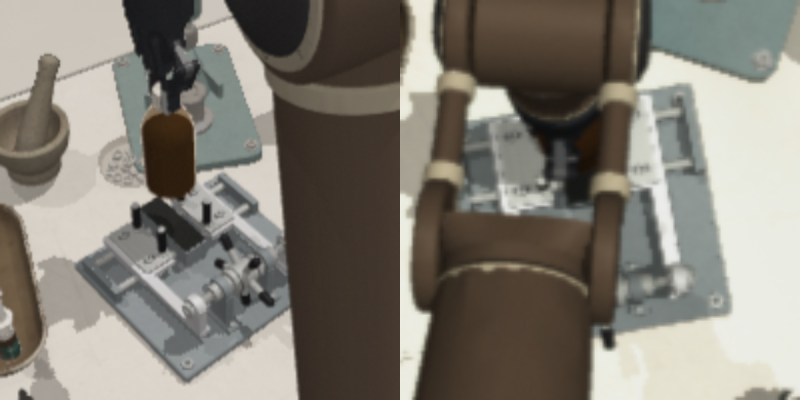

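The bottle hangs upright at about (168,150) in the left crop, above the pad. I'll fit its body circle in the scene camera to get that camera's bias against the known TCP, then place it.

Run:
```python
from h import *
from scipy.optimize import least_squares
w=np.load("scene1.npy").reshape(-1,3)
p=w[(w[:,2]>140)&(w[:,2]<215)&(np.hypot(w[:,0]-600,w[:,1]-6)<45)]
for lo in(140,165,190):
    q=p[(p[:,2]>=lo)&(p[:,2]<lo+25)]
    f=least_squares(lambda c:np.hypot(q[:,0]-c[0],q[:,1]-c[1])-33,[600,6],loss='soft_l1');print(lo,len(q),f.x)
# pegs likewise, radius 6, from both scene images
for n in("scene","scene1"):
    w=np.load(n+".npy").reshape(-1,3)
    for c in([567,40],[619,50],[633,-24],[580,-33]):
        q=w[(w[:,2]>64)&(w[:,2]<86)&(np.hypot(w[:,0]-c[0],w[:,1]-c[1])<13)]
        if len(q)<10: print(n,c,len(q));continue
        f=least_squares(lambda c:np.hypot(q[:,0]-c[0],q[:,1]-c[1])-6,c,loss='soft_l1');print(n,len(q),f.x.round(1))
```

```text
140 186 [602.53732215   5.39272841]
165 193 [602.56977063   5.69235801]
190 200 [602.47877232   5.37939406]
scene 27 [568.8  39.4]
scene 26 [622.4  48.7]
scene 21 [635.  -24.8]
scene 23 [583.1 -33.6]
scene1 29 [569.1  39.5]
scene1 29 [623.   48.5]
scene1 [633, -24] 0
scene1 22 [583.2 -33.8]
```

Run:
```python
from h import *
m.line_to([600,7,270],v=60);m.line_to([600,7,199],v=120);m.hold(.3)
f0=m.state()["force"][2];z=199
while z>190:
    z-=1;m.line_to([600,7,z],v=20);s=m.state();print(z,round(s["force"][2]-f0,2),s["tool_pos"].round(1))
    if s["force"][2]-f0>2.0:break
m.release();m.hold(.3);m.line_to([600,7,300],v=150);print(m.state()["time"])
# clear camera view towards the turnbuckle start
s=m.snapshot("scene");cv2.imwrite("pics/s2.png",s["pixels"]);w=cloud(s).reshape(-1,3)
from scipy.optimize import least_squares
for lo in(95,115,135):
    q=w[(w[:,2]>=lo)&(w[:,2]<lo+18)&(np.hypot(w[:,0]-602,w[:,1]-7)<45)]
    f=least_squares(lambda c:np.hypot(q[:,0]-c[0],q[:,1]-c[1])-33,[600,6],loss='soft_l1');print(lo,len(q),f.x)
cv2.imwrite("pics/c3.png",cv2.resize(s["pixels"][120:300,190:370],(500,500)))
```

```text
198 1.93 [599.9   7.  198. ]
197 1.11 [599.9   7.  196.8]
196 -0.04 [599.9   7.  195.9]
195 -0.21 [599.9   7.  194.9]
194 5.75 [600.2   7.  194.8]
10.225
95 120 [602.86381549   7.44474417]
115 128 [602.65503402   7.44897151]
135 151 [603.23790105   7.39861746]
```

View pics/c3.png

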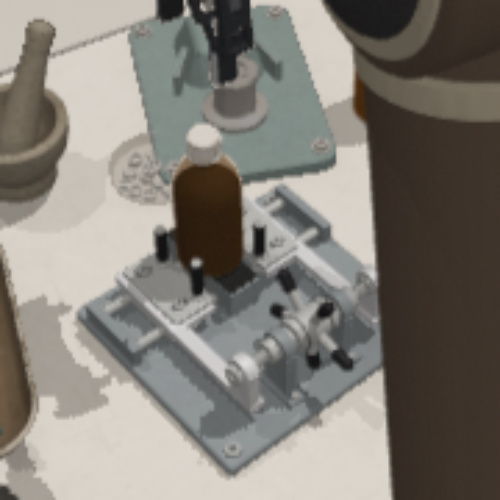

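The bottle stands upright on the pad between the pegs. Now the first turnbuckle stroke, pushing the spoke at -46° from behind with closed fingertips.

```bash
cat >> h.py <<'E'
RC=Rn.from_euler('z',10.3,degrees=True).as_matrix()
HUB=np.array([599.9,6.8,0])+RC@[-140,0,76]
D=lambda t:np.array([-np.sin(np.radians(t)),0,np.cos(np.radians(t))])
N=lambda t:np.array([np.cos(np.radians(t)),0,np.sin(np.radians(t))])
def pose(th,gap=0,up=0):
    ph=float(np.clip(.35*th,0,14))
    if th<ph: cp=49.8*D(th)+6.2*N(ph); tcp=cp+11*N(ph)
    else: cp=38.8*D(th)+6.2*N(th); tcp=cp+11*D(ph)+11*N(ph)
    tcp=tcp+gap*N(ph)+[0,0,up]
    M=np.stack([np.cross(-RC[:,1],-RC@D(ph)),-RC[:,1],-RC@D(ph)],1)
    return HUB+RC@tcp, Rn.from_matrix(M).as_euler('xyz',degrees=True), RC@cp
def go(th,gap=0,up=0,v=60):
    p,r,c=pose(th,gap,up);m.line_to(p,r,v=v);return c
def tau(th,f0=0,t0=0):
    s=m.state();F=s["force"]-f0;T=s["ft_torque"]-t0;y=RC[:,1];c=pose(th)[2]/1e3
    a=np.cross(c,F)@y; b=T@y+np.cross((s["tool_pos"]-HUB)/1e3,F)@y
    Fc=RC.T@F
    return a,b,Fc,s
E
python3 - <<'E'
from h import *
m.close()
p,r,_=pose(-46,10,165)
m.line_to([560,0,300],v=200);m.move_to([p[0],p[1],300],r)
go(-46,10,0,v=120);m.hold(.3)
s=m.state();f0=s["force"];t0=s["ft_torque"];np.savez("f0.npz",f0=f0,t0=t0);print(s["time"],f0,s["tool_pos"],s["finger_gap"])
g=10
while g>-8:
    g-=1.5;go(-46,g,v=30);m.hold(.05);a,b,Fc,s=tau(-46,f0,t0)
    print(g,round(a,3),round(b,3),Fc.round(1))
    if Fc[0]>2.5:break
print(s["time"],s["tool_pos"])
E
```

```text
14.6583 [0.09321457 0.27883579 0.94078478] [524.37609885  -6.97172901 110.92571661] -0.001024225305954591
8.5 -0.019 -0.049 [ 0.  -0.7  0.5]
7.0 0.002 0.014 [-0.5 -0.6 -0.5]
5.5 0.053 0.092 [ 1.1 -0.  -0.3]
4.0 0.017 0.052 [-0.4  0.3 -0.7]
2.5 0.047 0.106 [ 0.2 -0.4 -0.9]
1.0 0.088 0.109 [ 0.5 -0.  -1.7]
-0.5 0.001 0.088 [-1.   0.3 -0.8]
-2.0 0.134 -0.094 [ 2.2 -0.  -1.4]
-3.5 0.296 -0.496 [ 5.1  0.2 -2.8]
17.3583 [512.64582513  -9.2667423  111.23647896]
```

Contact is made, with the spoke about 2–3° further on than estimated. Sweeping stroke 1.

Run:
```python
from h import *
z=np.load("f0.npz");f0,t0=z["f0"],z["t0"]
for th in range(-36,37,6):
    go(th,v=45);m.hold(.1);a,b,Fc,s=tau(th,f0,t0)
    print(th,round(a,3),round(b,3),Fc.round(1),round(s["time"],1),s["ft_torque"].round(2),np.round(s["q"][3:],0))
    if abs(Fc[0])>14:break
s=m.snapshot("scene");cv2.imwrite("pics/s3.png",s["pixels"]);cv2.imwrite("pics/c4.png",cv2.resize(s["pixels"][120:300,190:370],(500,500)))
```

```text
-36 0.054 -0.602 [ 3.1 -0.9  2. ] 17.8 [ 0.02 -0.66  0.03] [-0. 51. 74.]
-30 0.206 -0.575 [ 5.4 -0.7  0.8] 18.1 [ 0.1  -0.79  0.01] [ 0. 51. 74.]
-24 0.227 -0.668 [ 6.  -0.5  1.7] 18.5 [ 0.11 -0.89  0.04] [ 0. 51. 73.]
-18 0.172 -0.726 [ 4.3 -1.1  1.5] 18.9 [ 0.11 -0.89 -0.  ] [ 0. 52. 73.]
-12 0.208 -0.606 [ 4.4 -0.1  0.4] 19.2 [ 0.07 -0.83  0.02] [ 0. 52. 73.]
-6 0.25 -0.6 [ 5.6 -0.7  2.4] 19.6 [-0.01 -0.86  0.03] [-0. 52. 73.]
0 0.162 -0.418 [ 4.2 -0.6 -0.2] 19.9 [-0.01 -0.65  0.01] [-0. 52. 73.]
6 0.053 -0.147 [ 1.3 -0.2 -1. ] 20.3 [-0.01 -0.25 -0.04] [ 1. 49. 72.]
12 0.075 -0.155 [ 1.9 -0.3  0.4] 20.6 [ 0.05 -0.26  0.04] [ 2. 47. 70.]
18 0.1 -0.173 [ 2.6 -0.4 -0.3] 21.0 [ 0.   -0.33  0.03] [ 3. 45. 69.]
24 0.067 -0.19 [ 1.8 -1.9 -0. ] 21.4 [-0.06 -0.31  0.  ] [ 4. 42. 67.]
30 0.085 -0.151 [ 2.3 -0.4 -0. ] 21.7 [-0.07 -0.3  -0.01] [ 6. 40. 65.]
36 0.069 -0.139 [ 1.8 -1.2  0.3] 22.1 [-0.15 -0.28 -0.02] [ 7. 38. 63.]
```

View pics/c4.png

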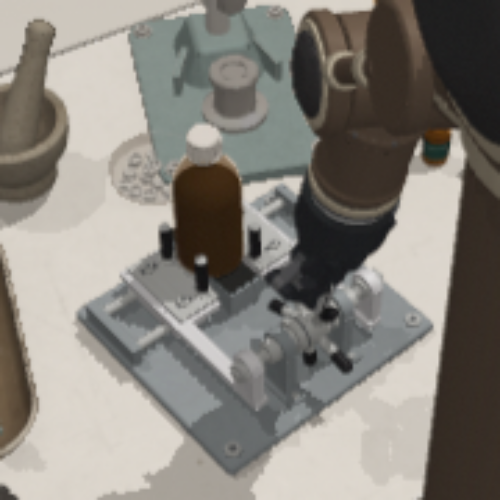

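The arm is near the hub, and the pegs have come in slightly. The force fell after θ≈6°, so I'll check the actual spoke angle and peg spacing numerically.

```bash
cat >> h.py <<'E'
from scipy.optimize import least_squares
BIAS=np.array([2.6,0.4,0])
def look():
    s=m.snapshot("scene");w=cloud(s).reshape(-1,3)-BIAS;o=(w-[599.9,6.8,0])@RC
    pg={}
    for nm,x,sy in(("L-",-27,1),("L+",27,1),("R-",-27,-1)):
        y0=sy*np.arange(26,42,1.)
        q=o[(o[:,2]>66)&(o[:,2]<86)&(abs(o[:,0]-x)<9)&(o[:,1]*sy>18)&(o[:,1]*sy<50)]
        # reject bottle points
        q=q[np.hypot(q[:,0],q[:,1])>35]
        if len(q)>8:
            f=least_squares(lambda c:np.hypot(q[:,0]-c[0],q[:,1]-c[1])-6,q.mean(0)[:2],loss='soft_l1');pg[nm]=(len(q),*f.x.round(1))
    b=s["pixels"].reshape(-1,3).astype(int).max(1)
    p=o[(b<70)&(abs(o[:,1])<12)];p=p-[-140,0,76];r=np.hypot(p[:,0],p[:,2]);k=(r>28)&(r<60)
    th=np.degrees(np.arctan2(-p[k,0],p[k,2]))
    h=np.histogram(th,bins=np.arange(-180,181,8));print("pegs",pg);print("spokes",[(int(e)+4,int(n)) for n,e in zip(*h) if n>3])
E
python3 - <<'E'
from h import *
print(m.state()["time"],m.state()["tool_pos"],pose(36)[0]);look()
E
```

```text
22.1 [452.63252048 -19.85437492 124.01080392] [452.85380238 -19.92282314 124.16878798]
pegs {'L-': (23, np.float64(-26.9), np.float64(31.6)), 'L+': (29, np.float64(27.0), np.float64(31.7)), 'R-': (27, np.float64(-27.2), np.float64(-32.0))}
spokes [(-104, 14), (-96, 4), (24, 6), (32, 20), (40, 4), (96, 28), (104, 7), (168, 17), (176, 7)]
```

The pegs came in 5.5 mm and the spoke is at +36°, so the full stroke worked. The lower forces are only relaxation after each stop. About 0.9 rad remains. For the next spoke I'll fix the tool tilt at 20°, take smaller steps, and calibrate on the free-turning 0.24 N m.

```bash
cat >> h.py <<'E'
def pose2(th,gap=0,up=0,ph=20):
    cp=49.8*D(th)+6.2*N(ph);tcp=cp+(11+gap)*N(ph)+[0,0,up]
    M=np.stack([np.cross(-RC[:,1],-RC@D(ph)),-RC[:,1],-RC@D(ph)],1)
    return HUB+RC@tcp, Rn.from_matrix(M).as_euler('xyz',degrees=True), RC@cp
def go2(th,gap=0,up=0,v=60):
    p,r,c=pose2(th,gap,up);m.line_to(p,r,v=v)
def read2(th,f0,t0):
    s=m.state();F=s["force"]-f0;c=pose2(th)[2]/1e3;y=RC[:,1]
    return np.cross(c,F)@y,(RC.T@F),((s["ft_torque"]-t0)@y),s["time"]
E
python3 - <<'E'
from h import *
go(36,8,0);go(36,8,50,v=120);go2(-36,8,60,v=150);go2(-36,8,0,v=120);m.hold(.3)
s=m.state();f0=s["force"];t0=s["ft_torque"];np.savez("f1.npz",f0=f0,t0=t0);print(s["time"])
go2(-36,1,v=40)
def rep(th):
    a,F,T,t=read2(th,f0,t0);m.hold(.06);a2,F2,T2,_=read2(th,f0,t0)
    print(th,"tau %.3f %.3f"%(a,a2),F.round(1),"T %.2f %.2f"%(T,T2),round(t,1));return max(a,a2),max(abs(T),abs(T2))
rep(-36)
for th in range(-33,1,3):
    go2(th,v=20);a,T=rep(th)
    if a>.42: break
look()
E
```

```text
24.4667
-36 tau 0.028 -0.017 [ 1.2 -0.2  0.7] T -0.04 -0.10 24.8
-33 tau 0.099 0.135 [ 4.6 -0.6  3.1] T -0.78 -0.86 25.2
-30 tau 0.118 0.108 [6.1 1.6 5.2] T -1.04 -1.04 25.5
-27 tau 0.170 0.187 [6.9 3.3 5.3] T -1.20 -1.25 25.9
-24 tau 0.168 0.188 [6.3 3.4 5.1] T -1.29 -1.28 26.2
-21 tau 0.292 0.259 [ 7.  -0.8  2. ] T -1.07 -1.27 26.5
-18 tau 0.196 0.228 [ 6.4 -0.4  5.6] T -1.29 -1.26 26.9
-15 tau 0.179 0.264 [6.2 1.  7. ] T -1.42 -1.35 27.2
-12 tau 0.253 0.268 [7.4 2.  7.6] T -1.49 -1.40 27.6
-9 tau 0.260 0.275 [ 6.7 -0.3  6.2] T -1.31 -1.42 27.9
-6 tau 0.241 0.346 [6.1 0.5 6.7] T -1.33 -1.34 28.2
-3 tau 0.222 0.282 [5.2 0.3 5.7] T -1.25 -1.23 28.6
0 tau 0.255 0.247 [ 5.7 -0.8  6.6] T -1.10 -1.09 28.9
pegs {'L-': (28, np.float64(-27.6), np.float64(29.6)), 'L+': (19, np.float64(26.3), np.float64(29.0)), 'R-': (20, np.float64(-34.6), np.float64(-22.8))}
spokes [(-72, 20), (-64, 10), (-8, 10), (0, 23), (56, 17), (64, 22), (128, 19), (136, 13)]
```

Free turning reads about 0.255 N m, close to the true 0.24. The pegs are about 1.2 mm from holding, so I'll go on in fine steps.

Run:
```python
from h import *
z=np.load("f1.npz");f0,t0=z["f0"],z["t0"]
th=0
while th<20:
    th+=1.5;go2(th,v=15);A=[];T=[]
    for i in range(5):
        a,F,t,tm=read2(th,f0,t0);A.append(a);T.append(t);m.hold(.03)
    print(th,"tau %.3f sd %.3f T %.2f"%(np.mean(A),np.std(A),np.mean(T)),F.round(1),round(tm,1))
    if np.mean(A)>.37:break
look()
```

```text
1.5 tau 0.282 sd 0.028 T -1.07 [ 6.2 -0.3  5.8] 29.4
3.0 tau 0.261 sd 0.031 T -1.03 [4.4 0.8 4.7] 29.8
4.5 tau 0.242 sd 0.016 T -1.02 [ 4.7 -0.9  5.6] 30.2
6.0 tau 0.277 sd 0.044 T -0.98 [ 4.8 -0.5  5. ] 30.7
7.5 tau 0.260 sd 0.035 T -0.94 [ 6.3 -1.5  5.4] 31.1
9.0 tau 0.261 sd 0.030 T -0.85 [ 5.9 -0.4  4. ] 31.5
10.5 tau 0.215 sd 0.026 T -0.78 [ 3.7 -0.5  4.3] 31.9
12.0 tau 0.226 sd 0.019 T -0.77 [3.6 0.1 4. ] 32.3
13.5 tau 0.238 sd 0.021 T -0.75 [ 3.8 -0.5  3.6] 32.8
15.0 tau 0.231 sd 0.021 T -0.75 [ 4.6 -0.1  4.4] 33.2
16.5 tau 0.271 sd 0.028 T -0.79 [4.4 0.6 3.9] 33.6
18.0 tau 0.292 sd 0.019 T -0.98 [5.  0.8 5.3] 34.0
19.5 tau 0.341 sd 0.032 T -1.07 [5.6 0.9 5.7] 34.4
21.0 tau 0.380 sd 0.015 T -1.23 [6.  1.5 5.6] 34.8
pegs {'L-': (25, np.float64(-27.4), np.float64(27.2)), 'L+': (20, np.float64(27.7), np.float64(27.7)), 'R-': (20, np.float64(-26.8), np.float64(-27.9))}
spokes [(-120, 7), (-112, 7), (16, 16), (24, 13), (80, 21), (88, 19), (152, 13), (160, 9)]
```

The torque rose from 0.23 to 0.38 N m with the pegs at about 28 mm, inside the firm band. I'll back off and check.

Run:
```python
from h import *
go2(21,7,0,v=40);go2(21,7,90,v=120)
p,r,_=pose2(21,7,90);m.line_to([p[0]-40,p[1]-150,p[2]+60],v=200);m.hold(.3)
look();s=m.snapshot("scene");w=cloud(s).reshape(-1,3)-BIAS
for lo in(95,130):
    q=w[(w[:,2]>=lo)&(w[:,2]<lo+20)&(np.hypot(w[:,0]-600,w[:,1]-7)<45)]
    print(lo,least_squares(lambda c:np.hypot(q[:,0]-c[0],q[:,1]-c[1])-33,[600,6],loss='soft_l1').x)
st=m.state();print(st["time"],st["force"],st["tool_pos"])
cv2.imwrite("pics/c5.png",cv2.resize(s["pixels"][100:320,170:400],(575,550)))
```

```text
pegs {'L-': (30, np.float64(-27.2), np.float64(27.9)), 'L+': (19, np.float64(27.1), np.float64(28.1)), 'R-': (23, np.float64(-26.9), np.float64(-27.7))}
spokes [(-120, 11), (-112, 4), (-48, 22), (-40, 13), (16, 17), (24, 13), (80, 26), (88, 11), (96, 5), (152, 13), (160, 14)]
95 [600.20960026   6.30079974]
130 [600.39534593   6.20951025]
37.525 [0.93425786 0.36020576 0.06330792] [ 427.03349272 -166.8687402   280.63792382]
```

View pics/c5.png

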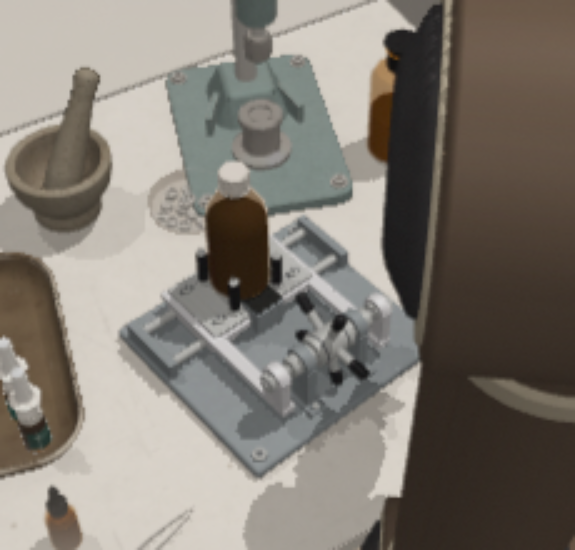

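The bottle at (237,245) is upright and clamped between the pegs, and the arm is clear. Handing in.

```bash
python3 -c "
from plant import manip as m
print(m.hand_in())"
```

```text
the job is handed in; nothing more can be done
None
```

The bottle stands upright on the pad, held by all four pegs at about 0.38–0.39 N m (target 0.35–0.45); the arm was clear and the job was handed in at about 38 s, with no verdict returned.

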